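# Move a hanger over the end stops to the next rail and latch it

## Robot

A 6-joint arm with a two-finger parallel gripper is mounted at the origin on a cart in front of the work surface, level with it; the furniture and walls round the work are solid. World frame = base frame: x ahead of the robot, y to its left, z up, the work surface at z = 0. Lengths are in m, angles in rad, forces in N, time in s.
With the tool pointing down it reaches from about 0.3 to 0.875 m from the base axis. Payload 4.2 kg.
Tool frame: the origin (TCP) lies between the finger pads, 19 mm behind the fingertips; this is the grasp point; z points along the fingers, y is the line along which they close (so a half turn about z gives the same grasp; the last joint's range is limited). The gripper opens to 85 mm and grips with 20 to 120 N. Pads are 22 mm wide; open, the fingers measure 114 mm over their backs; the gripper's body (76 mm by 85 mm) begins 54 mm behind the grasp point. The pads swing forward as they close: fully open they stand 13 mm farther back than shut.
Start: joints at [-1.3, 0.32, 1.565, -0, 1.257, -0.02], TCP at [0.165, -0.551, 0.25] pointing down, gripper open.
Joint ranges: [-3.11, 3.11], [-0.84, 2.01], [0.21, 2.61], [-1.34, 4.49], [0.05, 2.63], [-2.56, 2.56]. Speed limits (rad/s): [2.57, 2.57, 3.14, 3.14, 3.14, 3.14].

## Interface

Orientations are given as a unit quaternion [w, x, y, z].
In Python, from plant import env gives the robot as it stands.
- The arm moves only by the shell command python3 nudge.py 'ROWS' [OPENING] [FORCE]. ROWS is a JSON list of rows, 1 to 5 of them, each written [[dx, dy, dz], turn]: dx, dy, dz in m, then a turn about the tool's z in rad; each row is the pose to reach, as a shift and turn from the pose commanded when the command began, along the tool's axes at that moment; what a row does not reach only later rows make up. A row lasts 1/8 s, in which the tool goes at most 0.0625 m and 0.188 rad, less where a joint would pass 70% of its speed; a pose out of reach is approached as far as the arm can. OPENING is the finger opening in m, set as the command begins (- or left out keeps the last). The fingers move at their own pace and stop on an object; FORCE is the grip in N (left out, the last holds). Time passes only in rows, so rows that do not move let the fingers close. It prints the time, the measured TCP pose, the force, the opening and the grip force at its end. Input that does not fit is refused with a message, and nothing moves.
- env.observe(): the state, without advancing time (a new reading comes with each control period).
- env.get_image(name): name is "scene" or "top" or "wrist"; returns a dict with "image" (480x640x3 uint8, red, green, blue), "depth" (480x640 float32, m along the optical axis (not along the pixel's ray), 0 where there is no reading), "intrinsics" (3x3 intrinsics, pixels), "dist_coeffs" ([k1, k2, p1, p2, k3] as OpenCV has them; the pictures are not rectified), "R" (3x3) and "t" (3): a world point X has camera coordinates R X + t. Camera axes: x right, y down, z forward; pixel columns grow to the right and rows downward; lengths in m; the calibration is good to about 2 mm. A picture is of the moment at which its call begins.
- env.finish_job(): hands the job in; it is judged then, once.
The state is a dict: "clock": time; "joints": joint angles; "dq": joint speeds; "joint_torque": joint torques, N m; "tcp_pos": TCP position; "ee_rot": TCP orientation; "force": force on the tool from outside, world axes, zero at the start; "wrist_torque": the same for the moment, N m; "width": finger opening in m; "grip_force": force on a finger pad.
Only numpy, scipy, OpenCV 4.12 (cv2) and the standard library are available. Lean on these libraries where they do the work, as an engineer would, in place of code of your own. Each camera call takes 0.05 s, during which the arm holds its last target. There are 200 camera calls.

## Task

Take the hanger with the long flat strap off the left rail, leaving the hanger with the round disc where it hangs. Lift it over the end stops and set it down gently on the free left part of the right rail, then slide it along that rail to the right, past the spring catch, until it presses the rubber buffer in and the catch snaps in behind it. The buffer is soft: press only as hard as needed to latch, never squash it, and let go.

Things in the scene. Friction and masses are not known exactly. Their poses are not given: they have to be found in the camera images.
- strap_hanger: Hanger to move: aluminium saddle with a flat steel strap (24 wide) on its front (-x) side, down to z=-68 mm, x -13 to -18. Origin: middle of the slot roof, which rests on the rail top; y along the rail, z up. Roof block 26 x 44 (y) x 18 mm above it. Slot 13 wide; legs 16 mm deep, flared to z=-25, counterweight behind. 0.2 to 0.45 kg.
- strap_grip (a point): Grip point of the strap hanger, 46 mm above its origin, in the fin that stands on the roof block: 12 mm thick (x), 30 wide (y), from 18 to 60 mm above the origin. Grasp from above across the 12 mm, TCP at this point; then pushing and sliding along y works too.
- disc_hanger: The other hanger on the left rail: same saddle, fin and origin, but a round steel disc of 58 mm diameter hangs on its front. It stays where it is; the two hang in either order, 80 to 120 mm apart.
- rail_a: Left stand: wooden base 110 x 270 x 18 mm, two posts and a steel rail along y: flat bar 10 thick (x), 24 high, 240 long, top 125 mm above the bench, an end stop on each end (10 thick, 8 long, 16 mm above the rail top). Origin: centre of the underside; y along the rail to the left.
- rail_b: Right stand, same but rail 260 long. A dark steel catch-and-buffer unit is clamped on its right part at a place that differs and is not measured: its block's left face lies at y = -100 to -55 mm in this frame; its side plate (x = -22 to -26 mm, 2 to 18 mm over the rail top) reaches 104 mm left of that face. Rail from y = +50 to the left end stop (inner face y = +122) is always free.
- rail_b_left (a point): Middle of the rail top at the left (+y) end of the right rail, 130 mm left of the middle, 125 mm above the bench.
- rail_b_right (a point): Middle of the rail top at the right (-y) end of the right rail, 130 mm right of the middle, 125 mm above the bench.
- catch (a joint): Spring catch: steel arm 45 mm long on the unit's side plate, pivoted at its left end, free end leaning to the right into the hanger's way. In rad: 0 = sprung in (at rest, also behind a latched hanger), about 0.1 while the roof block pushes it aside, dragging on the hanger with 1 to 4 N.
- buffer (a joint): Travel (m) of the rubber buffer, 14 mm diameter, that stands 12 mm out of the unit's block to the left, 9 mm above the rail top. 0 = free, grows as pressed to the right, 3.5 N per mm. The catch snaps in at 2 to 3 mm (10 N, plus 2 to 8 N of sliding drag); let go, it stays pressed in 1 to 2 mm. Over 5 mm (17.5 N) it is squashed.

How it is judged:
By the outcome, as a careful person would: the job done as asked, in the order asked, and still so for the second after the job is handed in, with the robot touching nothing.
It also fails if it takes over 64 s, if anything falls off the work surface, if the arm or the gripper's body presses on something with over 40 N, if the wrist force passes 120 N, or if a joint passes its speed limit or range.

## Working session

There is one attempt and no reset: what is moved stays moved. The work goes in short steps, Python scripts to look and compute and a shell command to move; the robot and the scene stay as the last step left them, time stands still between calls to the robot, and variables do not carry over. Pictures are saved under pics/ and viewed, at most 10 in all, crops included, and the job is handed in when it is done.

```bash
ls; mkdir -p pics; python3 - <<'E'
from plant import env
import cv2,numpy as np
o=env.observe();print({k:np.round(v,3) for k,v in o.items()})
ims=[]
for n in("scene","top"):
    d=env.get_image(n);np.savez(f"pics/{n}0.npz",**d)
    print(n,d["intrinsics"].tolist(),np.round(d["R"],3).tolist(),np.round(d["t"],3),d["dist_coeffs"],(d["depth"]>0).mean())
    cv2.imwrite(f"pics/{n}0.png",d["image"][:,:,::-1])
E
```

```text
nudge.py
pics
plant.py
{'clock': np.float64(0.0), 'joints': array([-1.3  ,  0.32 ,  1.566, -0.   ,  1.257, -0.02 ]), 'dq': array([-0.002,  0.   ,  0.   ,  0.001,  0.001,  0.   ]), 'joint_torque': array([-1.0000e-03, -4.1552e+01, -2.3416e+01, -0.0000e+00,  8.0000e-03,
       -0.0000e+00]), 'tcp_pos': array([ 0.165, -0.55 ,  0.249]), 'ee_rot': array([-0.001,  0.989,  0.145, -0.   ]), 'force': array([ 0.257, -0.607, -0.346]), 'wrist_torque': array([ 0.033, -0.01 ,  0.003]), 'grip_force': np.float64(0.0), 'width': np.float64(0.085)}
scene [[441.16438413085245, 0.0, 323.030129708286], [0.0, 441.16438413085245, 243.15666156974424], [0.0, 0.0, 1.0]] [[-0.896, -0.445, 0.0], [-0.251, 0.504, -0.826], [0.367, -0.74, -0.563]] [0.456 0.26  0.688] [0.0096206 0.        0.        0.        0.       ] 0.9959895833333333
top [[547.321943496288, 0.0, 322.54123328265456], [0.0, 547.321943496288, 238.16364335129023], [0.0, 0.0, 1.0]] [[-0.043, -0.999, -0.001], [-0.975, 0.042, -0.216], [0.216, -0.008, -0.976]] [-0.017  0.532  1.027] [-0.06125777  0.          0.          0.          0.        ] 0.9958951822916666
```

View pics/scene0.png

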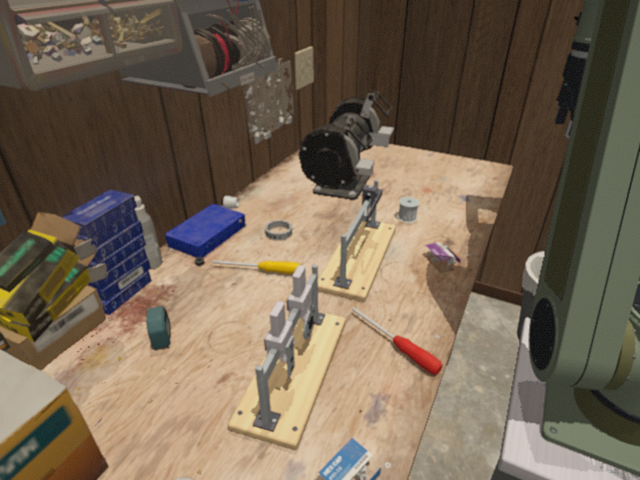

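View pics/top0.png

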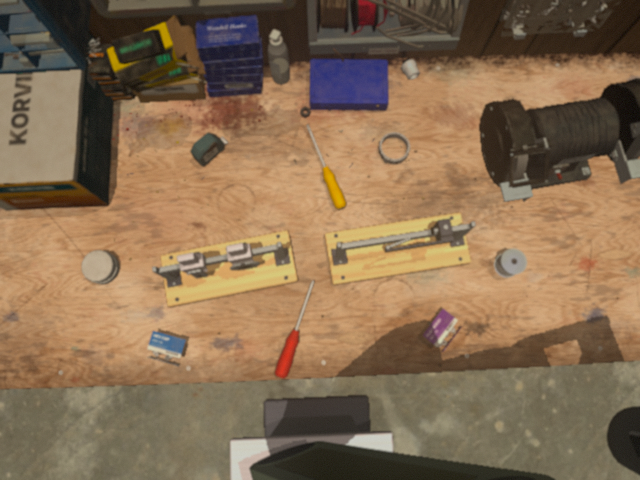

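```bash
cat > h.py <<'E'
import cv2,numpy as np
def cloud(d):
    h,w=d["depth"].shape
    u,v=np.meshgrid(np.arange(w),np.arange(h))
    p=cv2.undistortPoints(np.stack([u,v],-1).reshape(-1,1,2).astype(float),d["intrinsics"],d["dist_coeffs"])[:,0]
    z=d["depth"].reshape(-1)
    X=(np.c_[p*z[:,None],z]-d["t"])@d["R"]
    return X.reshape(h,w,3)
E
python3 - <<'E'
import numpy as np,cv2
from h import *
d={n:dict(np.load(f"pics/{n}0.npz")) for n in("scene","top")}
for n in d: print(n,-d[n]["R"].T@d[n]["t"])
t=d["top"];X=cloud(t)
box=np.zeros((480,640),bool);box[205:310,145:490]=1
print("table z",np.median(X[320:340,200:270,2]))
for nm,lo,hi in(("fin",.165,.21),("roof/stop",.132,.15),("rail",.115,.13)):
    m=(box&(X[...,2]>lo)&(X[...,2]<hi)).astype(np.uint8)
    k,l,s,c=cv2.connectedComponentsWithStats(m)
    for i in range(1,k):
        if s[i,4]>8: P=X[l==i];print(nm,s[i],P.mean(0).round(4),P.min(0).round(3),P.max(0).round(3))
a=cv2.resize(t["image"][205:310,145:490],(800,243),interpolation=3)
s=cv2.resize(d["scene"]["image"][170:445,225:405],(233,356),interpolation=3)
s1=cv2.resize(d["scene"]["image"][260:360,255:355],(356,356),interpolation=3)
s2=cv2.resize(d["scene"]["image"][170:270,315:370],(196,356),interpolation=3)
o=np.zeros((600,800,3),np.uint8);o[:243]=a;o[244:,:356]=s1;o[244:,360:556]=s2;o[244:,560:793]=s
cv2.imwrite("pics/c1.png",o[:,:,::-1])
E
```

```text
scene [0.22072484 0.58048103 0.6022985 ]
top [ 0.29642361 -0.03068661  1.11768661]
table z -0.001027636148477661
fin [226 243  19  12 158] [0.4922 0.1148 0.1808] [0.485 0.1   0.166] [0.502 0.131 0.188]
fin [177 253  19  11 150] [0.4782 0.201  0.1806] [0.471 0.188 0.166] [0.487 0.217 0.188]
roof/stop [385 219  70  33 602] [ 0.507  -0.2356  0.1417] [ 0.483 -0.279  0.132] [ 0.539 -0.151  0.15 ]
roof/stop [470 221   5   7  27] [ 0.5281 -0.3168  0.138 ] [ 0.524 -0.321  0.132] [ 0.534 -0.314  0.143]
roof/stop [226 243  26  19 204] [0.4884 0.1116 0.1409] [0.478 0.092 0.132] [0.512 0.138 0.15 ]
roof/stop [277 242   5   7  27] [0.5043 0.041  0.1382] [0.499 0.037 0.133] [0.509 0.045 0.143]
roof/stop [337 242   5   7  26] [ 0.4993 -0.0681  0.1392] [ 0.494 -0.072  0.134] [ 0.505 -0.065  0.143]
roof/stop [180 252  25  20 204] [0.4754 0.1965 0.1411] [0.463 0.179 0.132] [0.498 0.222 0.15 ]
roof/stop [152 266   6   6  33] [0.4698 0.2693 0.1383] [0.465 0.265 0.132] [0.476 0.274 0.143]
rail [452 223  22   9 107] [ 0.5256 -0.2999  0.1232] [ 0.519 -0.321  0.116] [ 0.532 -0.282  0.13 ]
rail [337 230  96  20 547] [ 0.5091 -0.1557  0.123 ] [ 0.495 -0.245  0.115] [ 0.524 -0.065  0.129]
rail [434 233   6   8  20] [ 0.5118 -0.2531  0.1222] [ 0.503 -0.256  0.116] [ 0.518 -0.248  0.13 ]
rail [251 245  32  10 171] [0.4999 0.0685 0.1229] [0.492 0.037 0.115] [0.508 0.095 0.129]
rail [203 254  24  11 143] [0.4853 0.1615 0.123 ] [0.476 0.14  0.115] [0.495 0.182 0.129]
rail [231 258  21   6  29] [0.481  0.1136 0.122 ] [0.478 0.095 0.115] [0.484 0.133 0.129]
rail [156 264  24  10 127] [0.472  0.2479 0.1231] [0.465 0.228 0.115] [0.479 0.272 0.128]
rail [184 268  22   7  66] [0.465  0.1996 0.1223] [0.459 0.181 0.116] [0.471 0.219 0.13 ]
```

View pics/c1.png

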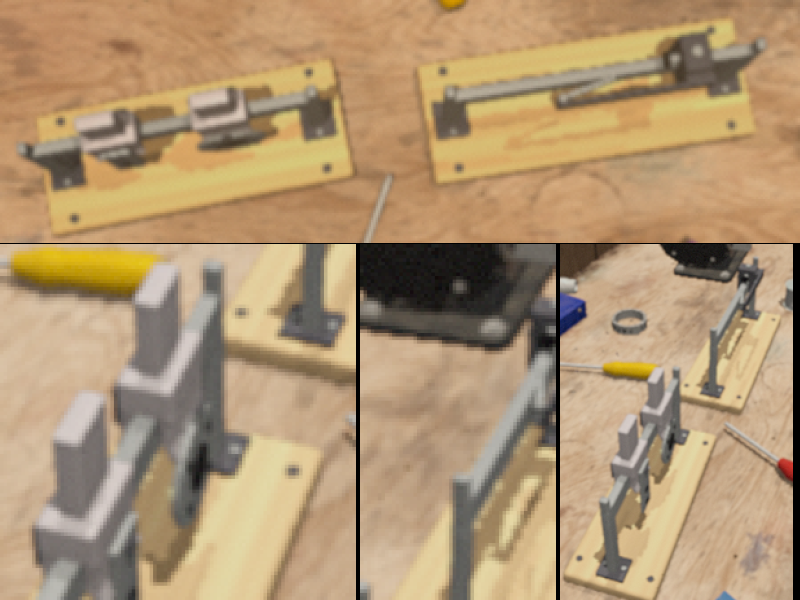

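```bash
python3 - <<'E'
import numpy as np
from h import *
d={n:dict(np.load(f"pics/{n}0.npz")) for n in("scene","top")}
c=np.array([.4871,.1552]);u=np.array([-.149,.989]);u/=np.hypot(*u);f=np.array([u[1],-u[0]])
for n in d:
    X=cloud(d[n]).reshape(-1,3);q=X[:,:2]-c;a=q@u;b=q@f
    for z0 in np.arange(.045,.19,.01):
        m=(X[:,2]>z0)&(X[:,2]<z0+.01)&(b<-.0)&(b>-.03)&(abs(a)<.11)
        h,_=np.histogram(a[m],np.arange(-.11,.111,.01));print(n,round(z0,3),h)
# B unit
c=np.array([.5137,-.19245]);u=np.array([-.115,.9934]);f=np.array([u[1],-u[0]])
X=cloud(d["top"]).reshape(-1,3);q=X[:,:2]-c;a=q@u;b=q@f
m=(X[:,2]>.13)&(X[:,2]<.2)&(abs(b)<.04)&(abs(a)<.14)
for a0 in np.arange(-.14,.14,.005):
    k=m&(a>=a0)&(a<a0+.005)
    if k.any(): print("B",a0.round(3),k.sum(),"b",b[k].min().round(3),b[k].max().round(3),"z",X[k,2].min().round(3),X[k,2].max().round(3), "zc",X[k&(abs(b)<.01),2].max(initial=0).round(3))
E
```

```text
scene 0.045 [3 0 0 0 0 1 2 3 0 0 0 0 0 0 0 0 0 0 0 0 0 5]
scene 0.055 [12  0  0  0  1  5  9  6  9  1  0  0  0  0  3  6 16  2  0  0  0  7]
scene 0.065 [13  0  0  0  6  5  5  7 12 11  0  0  0  0  2 13 20  2  0  0  0  6]
scene 0.075 [17  0  0  0  8  6 10  9 12 18  0  0  0  0  3 11 25  3  0  0  0  5]
scene 0.085 [12  0  0  0  5  9  9 13  8 17  0  0  0  0  5 11 21  1  0  0  0  6]
scene 0.095 [ 9  1  3  0  1 10  9 10 25 16  3  4  0  2  6 14 18 26  3  4  6 11]
scene 0.105 [ 8  8  7  0  0  9 19 22 36 13 11 11  0  0  2  8 21 46 17 13 15 16]
scene 0.115 [13 17 11  0  0 10 14 15 24 29 22 14  0  3 13 28 43 40 27 24 25 22]
scene 0.125 [ 5  4  4  0  0 10  8  8 12 38  4 11  2  3 11 18 15 44 21 11 10 15]
scene 0.135 [ 0  0  0  0  4 25 27 32 40 38  0  0  0 16 35 37 43 79 12  0  0  0]
scene 0.145 [ 0  0  0  0  0  4 10 13 21  0  0  0  0  0  5 16 11 32  0  0  0  0]
scene 0.155 [ 0  0  0  0  0  0 13 12 26  0  0  0  0  0  6 18 17 27  0  0  0  0]
scene 0.165 [ 0  0  0  0  0  0 15 11 25  0  0  0  0  0 13 14 17 26  0  0  0  0]
scene 0.175 [ 0  0  0  0  0  6 17 21 29  0  0  0  0  0 16 29 32 35  0  0  0  0]
sc
[... 1863 characters left out ...]
26 -0.021 z 0.133 0.143 zc 0.0
B -0.015 8 b -0.026 -0.022 z 0.135 0.146 zc 0.0
B -0.01 11 b -0.026 -0.01 z 0.13 0.142 zc 0.137
B -0.005 17 b -0.026 -0.007 z 0.133 0.142 zc 0.141
B 0.0 14 b -0.026 -0.008 z 0.137 0.142 zc 0.138
B 0.005 14 b -0.026 -0.009 z 0.134 0.144 zc 0.137
B 0.01 18 b -0.026 -0.01 z 0.132 0.144 zc 0.0
B 0.015 18 b -0.026 -0.012 z 0.13 0.143 zc 0.0
B 0.02 14 b -0.026 -0.012 z 0.134 0.142 zc 0.0
B 0.025 16 b -0.026 -0.015 z 0.131 0.143 zc 0.0
B 0.03 16 b -0.026 -0.015 z 0.13 0.142 zc 0.0
B 0.035 16 b -0.026 -0.016 z 0.136 0.143 zc 0.0
B 0.04 12 b -0.026 -0.016 z 0.13 0.143 zc 0.0
B 0.12 12 b -0.004 0.005 z 0.137 0.143 zc 0.143
B 0.125 15 b -0.005 0.006 z 0.131 0.143 zc 0.143
```

```bash
cat >> h.py <<'E'
from scipy.spatial.transform import Rotation as Ro
def go(env,p,yaw):
    "shift in tool axes and turn to reach TCP p with tool y at world angle yaw"
    o=env.observe();w,x,y,z=o["ee_rot"];M=Ro.from_quat([x,y,z,w]).as_matrix()
    a=np.arctan2(M[1,1],M[0,1]);t=-(yaw-a);t=(t+np.pi)%(2*np.pi)-np.pi
    print("shift",(M.T@(np.array(p)-o["tcp_pos"])).round(4),"turn",round(t,3),"tcp",o["tcp_pos"].round(4),"M",M.round(2).tolist(),"j",o["joints"].round(2))
E
python3 - <<'E'
import numpy as np
from h import *
from plant import env
d=dict(np.load("pics/top0.npz"))
X=cloud(d)
for v0,u0 in((243,226),(253,177)):
    Q=X[v0:v0+20,u0:u0+14].reshape(-1,3);Q=Q[Q[:,2]>.1805];r=cv2.minAreaRect((Q[:,:2]*1e3).astype(np.float32));print(len(Q),Q.mean(0).round(4),r,np.median(Q[:,2]))
go(env,[.478,.201,.29],.15)
E
```

```text
95 [0.4928 0.1185 0.1834] ((492.7563781738281, 118.61053466796875), (12.860145568847656, 23.539283752441406), 10.040974617004395) 0.1834405576125768
91 [0.4687 0.1915 0.2349] ((395.93621826171875, 88.60993957519531), (309.9193115234375, 22.08453369140625), 54.242374420166016) 0.18367167092830333
shift [ 0.5156 -0.6302 -0.0397] turn -1.43 tcp [ 0.1647 -0.5505  0.2493] M [[0.96, 0.29, -0.0], [0.29, -0.96, 0.0], [0.0, -0.0, -1.0]] j [-1.3   0.32  1.57 -0.    1.26 -0.02]
```

```bash
python3 nudge.py '[[[0.038, -0.046, -0.01], 0], [[0.076, -0.093, -0.02], 0], [[0.115, -0.14, -0.03], 0], [[0.153, -0.187, -0.04], 0], [[0.192, -0.235, -0.04], 0]]'; python3 nudge.py '[[[0.038, -0.046, 0], 0], [[0.076, -0.093, 0], 0], [[0.115, -0.14, 0], 0], [[0.153, -0.187, 0], 0], [[0.192, -0.235, 0], 0]]'; python3 -c "
from h import *
from plant import env
go(env,[.478,.201,.29],.15)"
```

```text
clock: 0.72
tcp_pos: [0.282, -0.2691, 0.2905]
ee_rot: [0.001, 0.99, 0.144, 0.001]
force: [1.8, -0.3, -0.6]
width: 0.0854
grip_force: 0.0
clock: 1.35
tcp_pos: [0.3982, 0.0115, 0.29]
ee_rot: [0.0, 0.989, 0.145, 0.0]
force: [1.0, -0.3, -0.2]
width: 0.0853
grip_force: 0.0
shift [ 1.308e-01 -1.587e-01 -1.000e-04] turn -1.43 tcp [0.3982 0.0115 0.29  ] M [[0.96, 0.29, 0.0], [0.29, -0.96, -0.0], [0.0, 0.0, -1.0]] j [ 0.    0.01  1.85 -0.    1.28  1.28]
```

```bash
python3 nudge.py '[[[0.035, -0.043, 0], -0.188], [[0.07, -0.086, 0], -0.375], [[0.105, -0.128, 0], -0.56], [[0.131, -0.159, 0], -0.75], [[0.131, -0.159, 0], -0.93]]'; python3 nudge.py '[[[0, 0, 0], -0.17], [[0, 0, 0], -0.34], [[0, 0, 0], -0.5], [[0, 0, 0], -0.5]]'; python3 -c "
from h import *
from plant import env
go(env,[.478,.201,.29],.15)
d=env.get_image('wrist');np.savez('pics/w1.npz',**d);cv2.imwrite('pics/w1.png',d['image'][:,:,::-1])
print(d['R'].round(3),(-d['R'].T@d['t']).round(3))
"
```

```text
clock: 1.98
tcp_pos: [0.4785, 0.2019, 0.2889]
ee_rot: [-0.0, 0.817, 0.577, -0.001]
force: [0.1, 0.2, -0.4]
width: 0.0853
grip_force: 0.0
clock: 2.48
tcp_pos: [0.4777, 0.1993, 0.2896]
ee_rot: [-0.0, 0.653, 0.757, -0.0]
force: [-0.7, 0.4, -0.9]
width: 0.0855
grip_force: 0.0
shift [ 0.0016  0.0005 -0.0004] turn -0.002 tcp [0.4777 0.1993 0.2896] M [[-0.15, 0.99, -0.0], [0.99, 0.15, -0.0], [-0.0, -0.0, -1.0]] j [ 0.37  0.21  1.62 -0.    1.31  0.23]
[[ 0.989  0.147 -0.   ]
 [ 0.14  -0.942  0.306]
 [ 0.045 -0.303 -0.952]] [0.466 0.277 0.413]
```

View pics/w1.png

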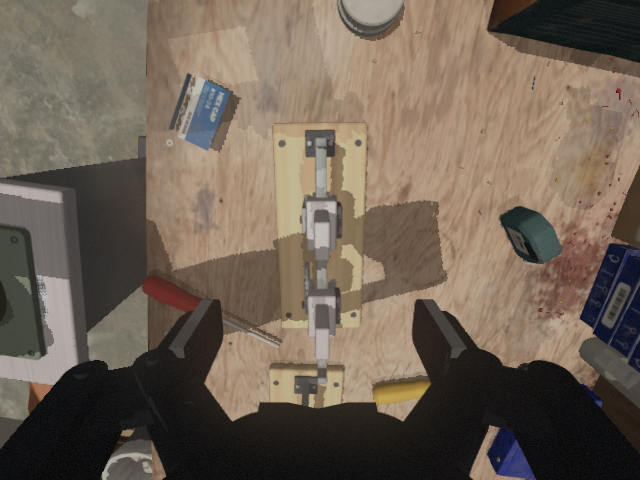

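```bash
python3 - <<'E'
from h import *
d=dict(np.load("pics/w1.npz"));X=cloud(d)
B=np.zeros((480,640),bool);B[185:345,295:345]=1
m=(B&(X[...,2]>.175)&(X[...,2]<.2)).astype(np.uint8)
k,l,s,c=cv2.connectedComponentsWithStats(m)
for i in range(1,k):
    if s[i,4]>20:
        Q=X[l==i];zt=np.median(Q[:,2]);T=Q[abs(Q[:,2]-zt)<.004]
        print(s[i],T.mean(0).round(4),zt,cv2.minAreaRect((T[:,:2]*1e3).astype(np.float32)))
m=(X[...,2]>.118)&(X[...,2]<.13)&B
P=X[m];print(len(P))
m=(X[...,2]>.118)&(X[...,2]<.13); m[:,:308]=0;m[:,335:]=0
for r in((150,190),(255,283),(340,375)):
    Q=X[r[0]:r[1]][m[r[0]:r[1]]];print(r,Q.mean(0).round(4),len(Q))
E
```

```text
[314 218  17  42 657] [0.4799 0.2044 0.1844] 0.18446701764394963 ((480.275390625, 203.6593780517578), (11.602551460266113, 29.528528213500977), 8.234066009521484)
[315 321  15  24 336] [0.4925 0.1246 0.1843] 0.1843841376652704 ((492.6540832519531, 123.44218444824219), (11.40173053741455, 16.93065071105957), 8.638296127319336)
756
(150, 190) [0.4732 0.2482 0.1246] 460
(255, 283) [0.488  0.1547 0.1246] 236
(340, 375) [0.5047 0.0492 0.1258] 109
```

```bash
python3 nudge.py '[[[0.004, 0.003, 0.04], 0], [[0.004, 0.003, 0.08], 0], [[0.004, 0.003, 0.105], 0], [[0.004, 0.003, 0.105], 0]]'; python3 -c "
from h import *
from plant import env
go(env,[.4802,.204,.171],.15)"
```

```text
clock: 3.02
tcp_pos: [0.479, 0.2033, 0.1832]
ee_rot: [-0.001, 0.653, 0.758, -0.002]
force: [0.1, -0.5, 0.4]
width: 0.0856
grip_force: 0.0
shift [0.0005 0.0013 0.0122] turn -0.002 tcp [0.479  0.2033 0.1832] M [[-0.15, 0.99, -0.0], [0.99, 0.15, -0.0], [-0.0, -0.0, -1.0]] j [ 0.38  0.29  1.79 -0.    1.07  0.23]
```

```bash
python3 nudge.py '[[[0.0005, 0.001, 0.012], 0], [[0.0005, 0.001, 0.012], 0]]'; python3 nudge.py '[[[0, 0, 0], 0], [[0, 0, 0], 0], [[0, 0, 0], 0], [[0, 0, 0], 0], [[0, 0, 0], 0]]' 0.0 50; python3 nudge.py '[[[0, 0, 0], 0], [[0, 0, 0], 0]]'
```

```text
clock: 3.28
tcp_pos: [0.4813, 0.2045, 0.173]
ee_rot: [0.0, 0.652, 0.758, -0.0]
force: [0.1, 0.3, -0.5]
width: 0.0853
grip_force: 0.0
clock: 3.9
tcp_pos: [0.4812, 0.2044, 0.1732]
ee_rot: [0.0, 0.652, 0.758, 0.0]
force: [-0.5, -0.6, 1.9]
width: 0.0112
grip_force: 49.3
clock: 4.15
tcp_pos: [0.4812, 0.2045, 0.1732]
ee_rot: [0.0, 0.652, 0.758, 0.0]
force: [-1.6, 0.0, 2.7]
width: 0.0118
grip_force: 49.4
```

```bash
python3 nudge.py '[[[0, 0, -0.02], 0], [[0, 0, -0.05], 0], [[0, 0, -0.09], 0], [[0, 0, -0.13], 0], [[0, 0, -0.16], 0]]'; python3 -c "
from h import *
from plant import env
go(env,[.5039,-.068,.333],.115)"
```

```text
clock: 4.78
tcp_pos: [0.4812, 0.2044, 0.334]
ee_rot: [0.0, 0.652, 0.758, 0.0]
force: [0.8, 0.1, -2.4]
width: 0.0117
grip_force: 49.1
shift [-0.2728 -0.0183  0.001 ] turn 0.035 tcp [0.4812 0.2044 0.334 ] M [[-0.15, 0.99, 0.0], [0.99, 0.15, 0.0], [-0.0, 0.0, -1.0]] j [ 0.38  0.19  1.53 -0.    1.42  0.23]
```

```bash
python3 nudge.py '[[[-0.055, -0.004, 0], 0], [[-0.11, -0.008, 0], 0.01], [[-0.165, -0.012, 0], 0.02], [[-0.22, -0.015, 0], 0.03], [[-0.273, -0.018, 0], 0.035]]'; python3 nudge.py '[[[0, 0, 0], 0], [[0, 0, 0], 0]]'; python3 - <<'E'
from h import *
from plant import env
go(env,[.5039,-.108,.333],.115)
d=env.get_image('wrist');np.savez('pics/w2.npz',**d);t=env.get_image('top');np.savez('pics/t2.npz',**t)
cv2.imwrite('pics/w2.png',d['image'][:,:,::-1])
E
```

```text
clock: 5.4
tcp_pos: [0.5039, -0.07, 0.3322]
ee_rot: [-0.0, 0.665, 0.746, -0.0]
force: [1.3, 0.6, -2.9]
width: 0.011
grip_force: 49.1
clock: 5.65
tcp_pos: [0.5039, -0.0679, 0.3323]
ee_rot: [-0.001, 0.666, 0.746, -0.0]
force: [-0.3, -0.8, -2.6]
width: 0.0113
grip_force: 49.1
shift [-0.0398 -0.0046 -0.0007] turn -0.001 tcp [ 0.5039 -0.0679  0.3323] M [[-0.11, 0.99, -0.0], [0.99, 0.11, 0.0], [0.0, -0.0, -1.0]] j [-0.16  0.17  1.56  0.    1.41 -0.27]
```

View pics/w2.png

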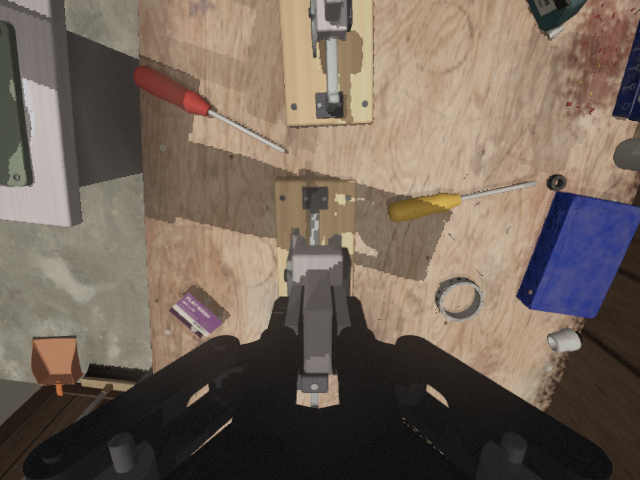

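```bash
python3 - <<'E'
from h import *
def fit(X,m,nm):
    P=X[m][:,:2]
    vx,vy,x0,y0=cv2.fitLine(P.astype(np.float32),cv2.DIST_HUBER,0,.01,.01).ravel()
    r=(P-[x0,y0])@[vy,-vx]
    print(nm,len(P),"yaw",np.arctan(-vx/vy).round(4),"x@-.108",(x0+(-.108-y0)*vx/vy).round(4),"x@.204",(x0+(.204-y0)*vx/vy).round(4),"b pct",np.percentile(r,[2,50,98]).round(4),"y",P[:,1].min().round(3),P[:,1].max().round(3),"z",np.median(X[m][:,2]).round(4))
for n in("w2","top0","t2","w1"):
    X=cloud(dict(np.load(f"pics/{n}.npz")))
    z=(X[...,2]>.121)&(X[...,2]<.130)
    for nm,c,yw,a0,a1 in(("B",(.5137,-.1925),.115,.05,.118),("Bst",(.5137,-.1925),.115,.12,.14),("A",(.4871,.1552),.15,-.11,.11),("Bfull",(.5137,-.1925),.115,-.12,.118)):
        q=X[...,:2]-np.array(c);a=-q[...,0]*np.sin(yw)+q[...,1]*np.cos(yw);b=q[...,0]*np.cos(yw)+q[...,1]*np.sin(yw)
        m=((X[...,2]>.135)&(X[...,2]<.146) if nm=="Bst" else z)&(a>a0)&(a<a1)&(abs(b)<.0085)
        if m.sum()>20: fit(X,m,n+nm)
        if nm=="Bst" and m.sum()>20: print(X[m].mean(0), a[m].min(),a[m].max())
E
```

```text
w2B 246 yaw 0.116 x@-.108 0.5053 x@.204 0.469 b pct [-0.0047  0.0005  0.0048] y -0.102 -0.075 z 0.1246
w2Bst 78 yaw 1.3161 x@-.108 0.6592 x@.204 -0.5391 b pct [-0.0038 -0.0002  0.0043] y -0.071 -0.063 z 0.1404
[ 0.50053224 -0.06655852  0.14013883] 0.12283798537219454 0.13019421191419722
w2A 637 yaw 0.171 x@-.108 0.5319 x@.204 0.478 b pct [-0.0049 -0.0001  0.0047] y 0.046 0.096 z 0.1246
w2Bfull 330 yaw 0.1099 x@-.108 0.505 x@.204 0.4706 b pct [-0.0049  0.0001  0.0045] y -0.311 -0.075 z 0.1246
top0B 178 yaw 0.1218 x@-.108 0.5042 x@.204 0.466 b pct [-0.0051  0.0001  0.0049] y -0.142 -0.075 z 0.1232
top0Bst 25 yaw -1.5171 x@-.108 -0.2365 x@.204 5.5735 b pct [-0.0039 -0.0002  0.0036] y -0.072 -0.065 z 0.1395
[ 0.49949049 -0.06815231  0.13938009] 0.12108694192611101 0.1289456748100187
top0A 347 yaw 0.1556 x@-.108 0.5282 x@.204 0.4793 b pct [-0.0051  0.      0.0049] y 0.046 0.263 z 0.1237
top0Bfull 524 yaw 0.113 x@-.108 0.5041 x@.204 0.4687 b pct [-0.0051  0.0001  0.0048] y -0.311 -0.075 z 0.1235
t2B 91 yaw 0.132 x@-.108 0.5037 x@.204 0.4622 b pct [-0.0053 -0.      0.0048] y -0.142 -0.08 z 0.124
t2A 438 yaw 0.1569 x@-.108 0.5285 x@.204 0.4791 b pct [-0.0051 -0.0001  0.0049] y 0.059 0.263 z 0.1236
t2Bfull 296 yaw 0.1141 x@-.108 0.5039 x@.204 0.4682 b pct [-0.0052  0.0001  0.0048] y -0.312 -0.08 z 0.1235
w1A 932 yaw 0.1564 x@-.108 0.5294 x@.204 0.4802 b pct [-0.0046 -0.0002  0.0049] y 0.046 0.264 z 0.1247
```

```bash
python3 nudge.py '[[[-0.02, -0.002, 0.02], 0.001], [[-0.04, -0.003, 0.05], 0.001], [[-0.04, -0.003, 0.09], 0.001], [[-0.04, -0.003, 0.12], 0.001], [[-0.04, -0.003, 0.12], 0.001]]'; python3 nudge.py '[[[0, 0, 0], 0]]'; python3 - <<'E'
from h import *
from plant import env
go(env,[.5055,-.108,.205],.1135)
d=env.get_image('scene');np.savez('pics/s3.npz',**d);w=env.get_image('wrist');np.savez('pics/w3.npz',**w)
o=np.zeros((600,800,3),np.uint8)
o[:,:400]=cv2.resize(d['image'][150:300,310:410],(400,600),interpolation=3)
o[:,400:]=cv2.resize(w['image'][180:420,240:400],(400,600),interpolation=3)
cv2.imwrite('pics/c3.png',o[:,:,::-1])
E
```

```text
clock: 6.38
tcp_pos: [0.5044, -0.1068, 0.211]
ee_rot: [-0.003, 0.665, 0.747, -0.001]
force: [0.3, -0.0, -1.9]
width: 0.0118
grip_force: 49.2
clock: 6.5
tcp_pos: [0.5068, -0.1077, 0.2143]
ee_rot: [0.001, 0.665, 0.747, 0.001]
force: [0.7, -0.2, -1.4]
width: 0.011
grip_force: 49.2
shift [-0.0001 -0.0013  0.0093] turn 0.002 tcp [ 0.5068 -0.1077  0.2143] M [[-0.12, 0.99, 0.0], [0.99, 0.12, -0.0], [-0.0, 0.0, -1.0]] j [-0.23  0.26  1.75 -0.    1.13 -0.35]
```

View pics/c3.png

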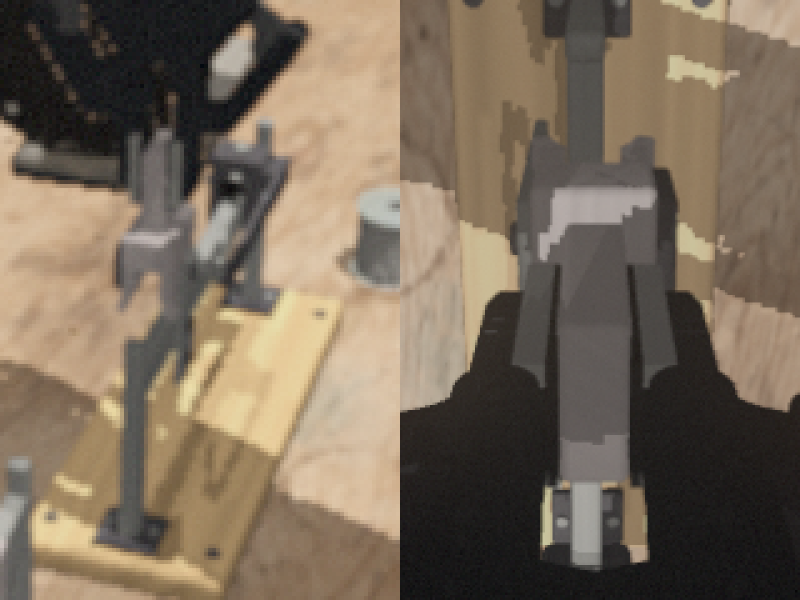

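```bash
python3 - <<'E'
from h import *
from plant import env
go(env,[.5055,-.108,.205],.1135)
X=cloud(dict(np.load("pics/w3.npz")));o=env.observe()
yw=.1135;f=np.array([np.cos(yw),np.sin(yw)]);u=np.array([-f[1],f[0]]);c=np.array([.5055,-.108])
q=X[...,:2]-c;a=q@u;b=q@f;z=X[...,2];bx=np.zeros(z.shape,bool);bx[180:420,240:400]=1
for z0 in np.arange(.115,.235,.005):
    m=bx&(z>z0)&(z<z0+.005)&(abs(a)<.06)&(abs(b)<.05)
    if m.sum()>5: print(z0.round(3),m.sum(),"b",np.percentile(b[m],[0,2,50,98,100]).round(4),"a",a[m].min().round(3),a[m].max().round(3))
m=bx&(abs(z-.125)<.004)&(abs(b)<.0085)&(a<.06)
for lo in np.arange(-.15,.06,.01):
    k=m&(a>lo)&(a<lo+.01)
    if k.sum()>5: print("rail",lo.round(2),k.sum(),b[k].min().round(4),b[k].max().round(4))
E
```

```text
shift [ 0.0002 -0.0014  0.0097] turn 0.001 tcp [ 0.5069 -0.1081  0.2148] M [[-0.11, 0.99, 0.0], [0.99, 0.11, -0.0], [-0.0, 0.0, -1.0]] j [-0.23  0.26  1.75 -0.    1.13 -0.35]
0.115 16 b [-0.0154 -0.015  -0.0016  0.0032  0.0034] a 0.011 0.045
0.12 430 b [-0.0158 -0.0054 -0.0006  0.0041  0.0041] a 0.006 0.045
0.125 213 b [-0.0154 -0.0052 -0.0006  0.0034  0.004 ] a 0.006 0.045
0.13 26 b [-0.0158 -0.0157 -0.0021  0.0035  0.0038] a 0.011 0.045
0.135 100 b [-0.0158 -0.0152 -0.0005  0.0044  0.0044] a 0.011 0.045
0.14 177 b [-0.0156 -0.0148 -0.0011  0.0162  0.0163] a 0.011 0.045
0.145 89 b [-0.0159 -0.0154 -0.0084  0.016   0.0162] a 0.01 0.019
0.15 82 b [-0.016  -0.0154 -0.0051  0.0187  0.0191] a 0.01 0.019
0.155 92 b [-0.018  -0.0171  0.0088  0.0192  0.0195] a 0.002 0.019
0.16 111 b [-0.0179 -0.0179 -0.0111  0.019   0.0194] a -0.004 0.02
0.165 233 b [-0.0161 -0.016  -0.014   0.0192  0.02  ] a -0.011 0.021
0.17 430 b [-0.0115 -0.0099  0.0165  0.0197  0.0199] a -0.008 0.022
0.175 162 b [-0.0116 -0.0108  0.0012  0.0135  0.0141] a 0.019 0.022
0.18 1168 b [-0.0117 -0.0111  0.0012  0.0138  0.0143
[... 246 characters left out ...]
 0.0012  0.0175  0.0192] a 0.007 0.015
0.205 435 b [-0.0178 -0.0169  0.0016  0.0197  0.0205] a 0.007 0.014
0.21 498 b [-0.0177 -0.0171  0.0011  0.0198  0.0207] a 0.006 0.015
0.215 529 b [-0.0178 -0.0172  0.0015  0.0198  0.0206] a 0.007 0.015
0.22 694 b [-0.0181 -0.0172  0.0011  0.0198  0.0205] a -0.016 0.015
0.225 2107 b [-0.018  -0.0121  0.0011  0.015   0.0205] a -0.016 0.015
0.23 787 b [-0.0155 -0.0105 -0.0043  0.0128  0.0169] a -0.011 0.013
rail -0.14 56 -0.005 0.004
rail -0.13 122 -0.005 0.004
rail -0.12 126 -0.0057 0.004
rail -0.11 120 -0.0057 0.0039
rail 0.0 86 -0.0055 0.0041
rail 0.01 210 -0.0054 0.0041
rail 0.02 216 -0.0053 0.0041
rail 0.03 88 -0.0052 0.004
rail 0.04 31 -0.0051 0.004
```

```bash
python3 nudge.py '[[[0, -0.0017, 0], 0], [[0, -0.0017, 0.01], 0], [[0, -0.0017, 0.02], 0], [[0, -0.0017, 0.026], 0], [[0, -0.0017, 0.03], 0]]'; python3 nudge.py '[[[0, 0, 0.004], 0], [[0, 0, 0.007], 0], [[0, 0, 0.007], 0]]'
```

```text
clock: 7.22
tcp_pos: [0.5039, -0.1085, 0.1823]
ee_rot: [-0.0, 0.666, 0.746, -0.0]
force: [-0.4, 1.4, -1.6]
width: 0.0113
grip_force: 49.2
clock: 7.6
tcp_pos: [0.504, -0.1084, 0.1758]
ee_rot: [-0.0, 0.666, 0.746, -0.0]
force: [-0.5, -0.5, -2.6]
width: 0.0108
grip_force: 49.2
```

```bash
python3 nudge.py '[[[0, 0.001, 0], 0], [[0, 0.001, 0.001], 0], [[0, 0.001, 0.002], 0], [[0, 0.001, 0.002], 0]]'; python3 nudge.py '[[[0, 0, 0.0005], 0], [[0, 0, 0.0005], 0]]'
```

```text
clock: 8.1
tcp_pos: [0.505, -0.1083, 0.1739]
ee_rot: [-0.0, 0.666, 0.746, -0.0]
force: [-0.5, 0.4, -2.0]
width: 0.0113
grip_force: 49.2
clock: 8.35
tcp_pos: [0.5051, -0.1084, 0.1735]
ee_rot: [0.0, 0.666, 0.746, -0.0]
force: [-0.0, -0.5, -2.4]
width: 0.0112
grip_force: 49.2
```

```bash
python3 nudge.py '[[[0, 0, 0.0005], 0], [[0, 0, 0.0005], 0]]'; python3 nudge.py '[[[0, 0, 0.0005], 0], [[0, 0, 0.0005], 0]]';python3 nudge.py '[[[0, 0, 0.0005], 0], [[0, 0, 0.0005], 0]]'
```

```text
clock: 8.6
tcp_pos: [0.5051, -0.1083, 0.1733]
ee_rot: [0.0, 0.666, 0.746, 0.0]
force: [-1.1, 0.8, 0.1]
width: 0.0113
grip_force: 49.6
clock: 8.85
tcp_pos: [0.5051, -0.1083, 0.1732]
ee_rot: [0.0, 0.666, 0.746, 0.0]
force: [-2.2, 1.7, 6.1]
width: 0.0114
grip_force: 50.3
clock: 9.1
tcp_pos: [0.5052, -0.1083, 0.1732]
ee_rot: [0.0, 0.666, 0.746, 0.0]
force: [-2.8, 1.3, 8.2]
width: 0.0109
grip_force: 50.8
```

```bash
python3 nudge.py '[[[0, 0, -0.0008], 0], [[-0.008, 0, -0.0008], 0], [[-0.016, 0, -0.0008], 0], [[-0.024, 0, -0.0008], 0], [[-0.032, 0, -0.0008], 0]]'; python3 nudge.py '[[[-0.008, 0, 0], 0], [[-0.016, 0, 0], 0], [[-0.024, 0, 0], 0], [[-0.032, 0, 0], 0], [[-0.032, 0, 0], 0]]'
```

```text
clock: 9.72
tcp_pos: [0.5094, -0.1405, 0.1733]
ee_rot: [0.0, 0.666, 0.746, 0.001]
force: [-1.0, 3.6, 6.5]
width: 0.0113
grip_force: 50.3
clock: 10.35
tcp_pos: [0.5135, -0.173, 0.1732]
ee_rot: [0.001, 0.666, 0.746, 0.0]
force: [1.0, 0.9, 4.6]
width: 0.0114
grip_force: 50.2
```

```bash
python3 nudge.py '[[[-0.006, 0, -0.0004], 0], [[-0.012, 0, -0.0004], 0], [[-0.018, 0, -0.0004], 0], [[-0.024, 0, -0.0004], 0], [[-0.024, 0, -0.0004], 0]]'; python3 nudge.py '[[[-0.005, 0, 0], 0], [[-0.01, 0, 0], 0], [[-0.01, 0, 0], 0]]'; python3 - <<'E'
from h import *
from plant import env
d=env.get_image('wrist');np.savez('pics/w4.npz',**d);t=env.get_image('top');np.savez('pics/t4.npz',**t);s=env.get_image('scene')
o=np.zeros((600,800,3),np.uint8)
o[:400,:400]=cv2.resize(t['image'][205:285,400:480],(400,400),interpolation=3)
o[:,400:]=cv2.resize(d['image'][160:400,240:400],(400,600),interpolation=3)
o[400:,:267]=cv2.resize(s['image'][170:245,310:410],(267,200),interpolation=3)
cv2.imwrite('pics/c4.png',o[:,:,::-1])
E
```

```text
clock: 10.98
tcp_pos: [0.5152, -0.1967, 0.1732]
ee_rot: [0.001, 0.666, 0.746, -0.0]
force: [0.9, 2.1, 4.5]
width: 0.0115
grip_force: 50.3
clock: 11.35
tcp_pos: [0.5163, -0.206, 0.1733]
ee_rot: [0.0, 0.666, 0.746, -0.0]
force: [0.5, 2.7, 4.9]
width: 0.0111
grip_force: 50.3
```

View pics/c4.png

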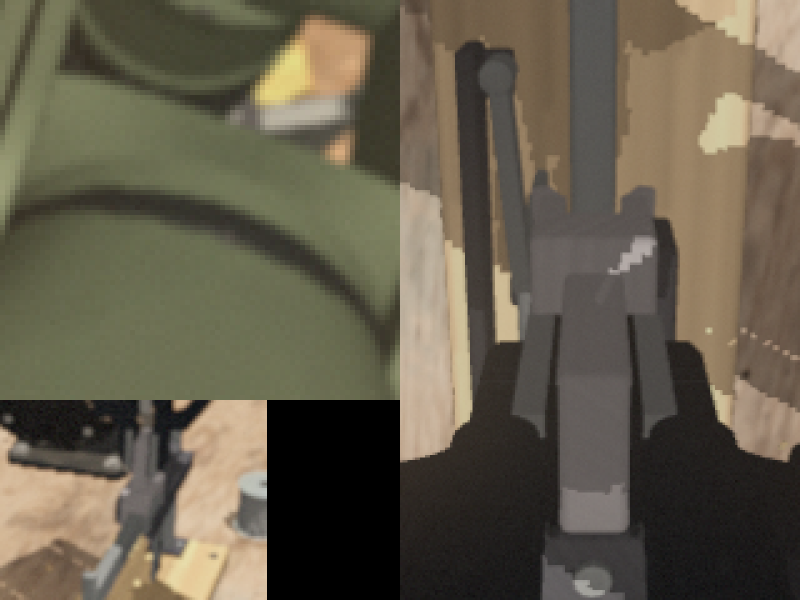

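```bash
for i in 1 2; do :; done; python3 nudge.py '[[[-0.003, 0, 0], 0], [[-0.006, 0, 0], 0], [[-0.006, 0, 0], 0]]'; python3 nudge.py '[[[-0.003, 0, 0], 0], [[-0.003, 0, 0], 0]]'
```

```text
clock: 11.88
tcp_pos: [0.5169, -0.2114, 0.1733]
ee_rot: [-0.0, 0.666, 0.746, 0.0]
force: [-0.1, 3.6, 4.2]
width: 0.0111
grip_force: 50.4
clock: 12.12
tcp_pos: [0.5172, -0.2143, 0.1733]
ee_rot: [-0.0, 0.666, 0.746, 0.0]
force: [0.7, 4.0, 5.5]
width: 0.0111
grip_force: 50.4
```

```bash
python3 nudge.py '[[[-0.0015, 0, 0], 0], [[-0.0015, 0, 0], 0]]'; python3 nudge.py '[[[-0.0015, 0, 0], 0], [[-0.0015, 0, 0], 0]]'
```

```text
clock: 12.38
tcp_pos: [0.5173, -0.2156, 0.1733]
ee_rot: [-0.0, 0.666, 0.746, 0.0]
force: [0.9, 5.0, 4.6]
width: 0.0113
grip_force: 50.4
clock: 12.62
tcp_pos: [0.5175, -0.217, 0.1733]
ee_rot: [-0.0, 0.666, 0.746, 0.0]
force: [0.3, 5.2, 5.8]
width: 0.0111
grip_force: 50.4
```

```bash
python3 nudge.py '[[[-0.001, 0, 0], 0], [[-0.001, 0, 0], 0]]'; python3 nudge.py '[[[-0.001, 0, 0], 0], [[-0.001, 0, 0], 0]]'
```

```text
clock: 12.88
tcp_pos: [0.5176, -0.2176, 0.1733]
ee_rot: [-0.001, 0.666, 0.746, 0.001]
force: [1.2, 5.6, 6.4]
width: 0.0115
grip_force: 50.4
clock: 13.12
tcp_pos: [0.5176, -0.2181, 0.1733]
ee_rot: [-0.001, 0.666, 0.746, 0.001]
force: [1.1, 7.5, 7.0]
width: 0.0112
grip_force: 50.5
```

```bash
python3 nudge.py '[[[-0.001, 0, 0], 0], [[-0.001, 0, 0], 0]]'; python3 - <<'E'
from h import *
from plant import env
d=env.get_image('wrist')
c=cv2.resize(d['image'][160:300,260:350],(386,600),interpolation=3)
cv2.imwrite('pics/c5.png',c[:,:,::-1]);print(env.observe()["force"],env.observe()["tcp_pos"])
E
```

```text
clock: 13.38
tcp_pos: [0.5177, -0.2186, 0.1734]
ee_rot: [-0.002, 0.666, 0.746, 0.001]
force: [0.4, 8.0, 7.4]
width: 0.0111
grip_force: 50.6
[0.08600604 8.27878503 7.54537247] [ 0.51769414 -0.2185575   0.17335008]
```

View pics/c5.png

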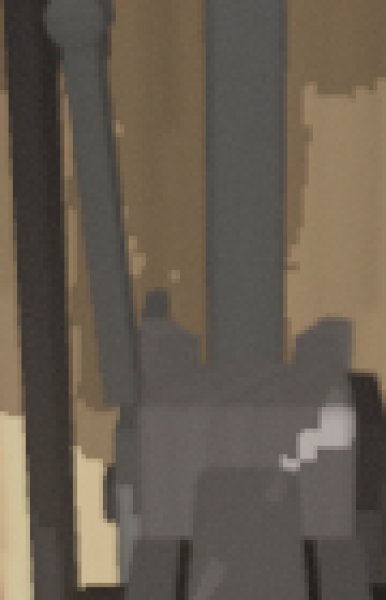

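```bash
python3 nudge.py '[[[-0.001, 0, 0], 0], [[-0.001, 0, 0], 0]]'; python3 nudge.py '[[[-0.001, 0, 0], 0], [[-0.001, 0, 0], 0]]'
```

```text
clock: 13.68
tcp_pos: [0.5178, -0.2191, 0.1734]
ee_rot: [-0.002, 0.666, 0.746, 0.002]
force: [0.4, 9.7, 7.2]
width: 0.0109
grip_force: 50.7
clock: 13.92
tcp_pos: [0.5178, -0.2196, 0.1734]
ee_rot: [-0.002, 0.666, 0.746, 0.002]
force: [0.1, 12.4, 8.5]
width: 0.0113
grip_force: 50.9
```

```bash
python3 nudge.py '[[[-0.0005, 0, 0], 0], [[-0.0005, 0, 0], 0]]';  python3 - <<'E'
from h import *
from plant import env
d=env.get_image('wrist');np.savez('pics/w6.npz',**d)
c=cv2.resize(d['image'][160:300,260:350],(386,600),interpolation=3)
cv2.imwrite('pics/c6.png',c[:,:,::-1]);print(env.observe()["force"],env.observe()["tcp_pos"])
E
```

```text
clock: 14.18
tcp_pos: [0.5178, -0.2198, 0.1735]
ee_rot: [-0.003, 0.666, 0.746, 0.002]
force: [0.7, 12.2, 7.6]
width: 0.0111
grip_force: 50.9
[ 0.92966022 12.55411976  9.1805273 ] [ 0.5177949  -0.21977808  0.17343827]
```

View pics/c6.png

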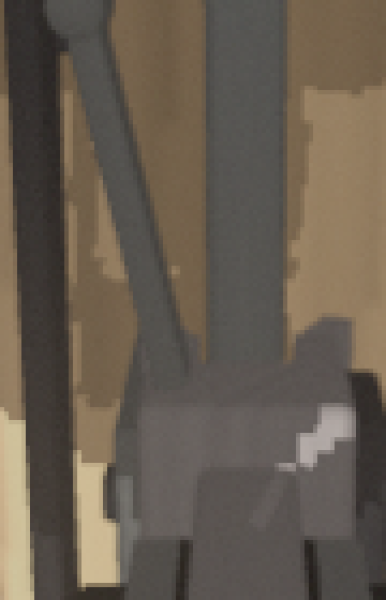

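The catch has swung in behind the block: its free end is now at (175,375) in the crop. I'll ease off the push, then release.

```bash
python3 nudge.py '[[[0.001, 0, -0.0003], 0], [[0.002, 0, -0.0006], 0], [[0.002, 0, -0.0006], 0]]'; python3 nudge.py '[[[0.001, 0, 0], 0], [[0.001, 0, 0], 0]]'
```

```text
clock: 14.6
tcp_pos: [0.5177, -0.2194, 0.1734]
ee_rot: [-0.001, 0.666, 0.746, 0.001]
force: [2.1, 6.4, 3.8]
width: 0.0112
grip_force: 50.1
clock: 14.85
tcp_pos: [0.5177, -0.219, 0.1733]
ee_rot: [-0.001, 0.666, 0.746, 0.0]
force: [1.8, 5.2, 2.1]
width: 0.0115
grip_force: 50.1
```

```bash
python3 nudge.py '[[[0.0008, 0, 0], 0], [[0.0008, 0, 0], 0]]'; python3 nudge.py '[[[0, 0, 0], 0], [[0, 0, 0], 0], [[0, 0, 0], 0], [[0, 0, 0], 0]]' 0.06; python3 nudge.py '[[[0, 0, -0.01], 0], [[0, 0, -0.03], 0], [[0, 0, -0.06], 0], [[0, 0, -0.1], 0], [[0, 0, -0.14], 0]]'
```

```text
clock: 15.1
tcp_pos: [0.5177, -0.2189, 0.1733]
ee_rot: [-0.001, 0.666, 0.746, 0.0]
force: [1.8, 4.5, -0.1]
width: 0.0114
grip_force: 49.7
clock: 15.6
tcp_pos: [0.5177, -0.2196, 0.1738]
ee_rot: [0.0, 0.666, 0.746, -0.0]
force: [-0.7, -0.8, 0.1]
width: 0.0601
grip_force: 0.0
clock: 16.23
tcp_pos: [0.5177, -0.2193, 0.3158]
ee_rot: [0.0, 0.666, 0.746, 0.0]
force: [1.3, 1.3, 0.1]
width: 0.0601
grip_force: 0.0
```

```bash
python3 nudge.py '[[[-0.04, 0, 0], 0], [[-0.08, 0, 0], 0], [[-0.12, 0, 0], 0], [[-0.12, 0, 0], 0]]'; python3 - <<'E'
from h import *
from plant import env
d=env.get_image('wrist');np.savez('pics/w7.npz',**d);s=env.get_image('scene')
o=np.zeros((600,800,3),np.uint8)
o[:,:400]=cv2.resize(d['image'][40:280,240:400],(400,600),interpolation=3)
o[:,400:]=cv2.resize(s['image'][160:430,230:410],(400,600),interpolation=3)
cv2.imwrite('pics/c7.png',o[:,:,::-1]);print(env.observe()["force"],env.observe()["tcp_pos"])
E
```

```text
clock: 16.73
tcp_pos: [0.5313, -0.341, 0.3137]
ee_rot: [0.0, 0.667, 0.745, -0.0]
force: [0.2, 0.4, -0.3]
width: 0.06
grip_force: 0.0
[-0.37229278  1.02879312 -0.21201556] [ 0.53129727 -0.33849539  0.31409908]
```

View pics/c7.png

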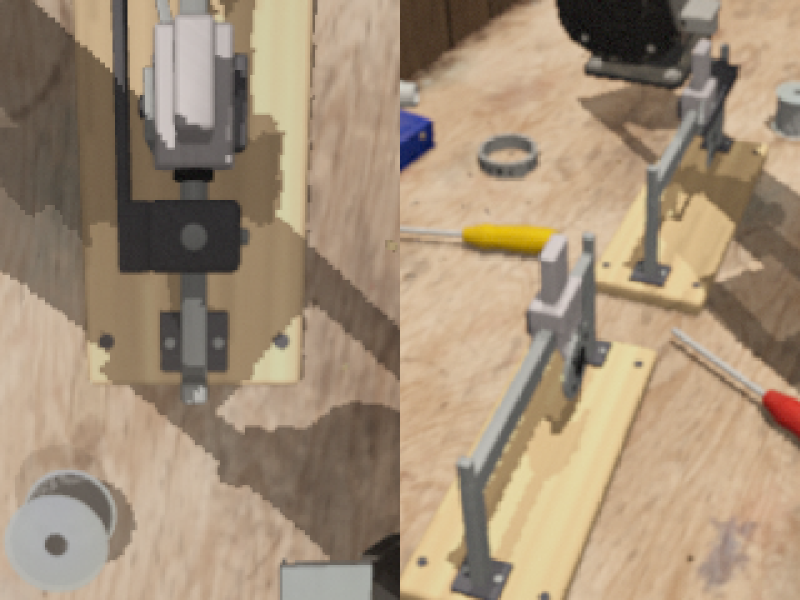

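The hanger sits against the buffer with the catch arm behind it at about (163,10). The disc hanger is still on the left rail, and nothing is touching the robot.

```bash
python3 -c "
from plant import env
print(env.finish_job())"
```

```text
the job is handed in; nothing more can be done
None
```

The strap hanger is latched against the buffer on the right rail, which I pressed in by about 2.5 mm (estimated from the arm's travel, peak push about 12.5 N); the disc hanger still hangs on the left rail, the gripper is clear, and the job was handed in at about 17 s with no verdict returned.

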